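# Feel which end of a stamp handle is bored and hold it socket-up

## Robot

A 6-joint arm with a two-finger parallel gripper is mounted at the origin on a cart in front of the work surface, level with it; the furniture and walls round the work are solid. World frame = base frame: x ahead of the robot, y to its left, z up, the work surface at z = 0. Lengths are in mm, angles in rad, forces in N, time in s.
With the tool pointing down it reaches from about 325 to 775 mm from the base axis. Payload 5.5 kg.
Tool frame: the origin (TCP) lies between the finger pads; the fingertips stand 14 mm ahead of it and the grasp point (between the pads) lies 5 mm behind it; z points along the fingers, y is the direction in which the jaws open and shut (so a half turn about z gives the same grasp; the last joint's range is limited). The gripper opens to 88 mm and grips with 3 to 60 N. Pads are 20 mm wide; open, the fingers measure 115 mm over their backs; the gripper's body (75 mm by 178 mm) begins 61 mm behind the grasp point.
Start: joints at [1.143, 0.091, 1.231, -0, 1.82, -0.057], TCP at [217.422, 559.235, 236.631] pointing down, gripper open.
Joint ranges: [-2.87, 2.87], [-0.86, 2.18], [0.17, 2.46], [-1.51, 4.65], [0.06, 2.69], [-2.65, 2.65]. Speed limits (rad/s): [2.57, 2.57, 3.01, 3.14, 3.14, 3.14].

## Interface

Orientations are given as [roll, pitch, yaw] about the fixed x, y, z axes, in that order (R = Rz(yaw) Ry(pitch) Rx(roll)).
In Python, from bench import robot gives the robot as it stands.
- The arm moves only by the shell command python3 -m handwheel 'ROWS' [FORCE]. ROWS is text: rows parted by semicolons, each of 7 numbers parted by spaces: the turn, a rotation vector about the world's x, y, z in rad, then the shift along the world's x, y, z in m, then the gripper's target within -1 to 1 (shut at 1, half-way at 0, fully open at -1). In form: wx wy wz dx dy dz grip; .... A call has 1 to 5 rows; each row shifts and turns the pose as measured when the row begins; what a row does not reach is not made up. A row lasts 1/10 s, in which the tool goes at most 50 mm and 8.59 degrees, less where a joint would pass 70% of its speed; a pose out of reach is approached as far as the arm can. A call is refused whole if a number of a shift passes 0.05 or a number of a turn 0.15, either way. A call with a gripper value outside its range is refused whole. The fingers move at their own pace and stop on an object; FORCE is the grip in N (left out, the last holds). Time passes only in rows, so rows that do not move let the fingers close. It gives the time, the measured TCP pose, the force and the opening at its end, in the units of the state.
- robot.get_state(): the state, without advancing time (a new reading comes with each control period).
- robot.capture(name): name is "scene" or "top"; returns a dict with "pixels" (480x640x3 uint8, red, green, blue), "K" (3x3 intrinsics, pixels), "cam_to_world" (4x4, takes a point from camera to world coordinates). Camera axes: x right, y up, looking along -z (the intrinsics and any distortion apply to the point x, -y, -z); pixel columns grow to the right and rows downward; lengths in mm; the calibration is good to about 2 mm. A picture is of the moment at which its call begins. There is no depth.
- robot.sign_off(): hands the job in, once; it reports no verdict.
The state is a dict: "time": time; "joints": joint angles; "qd": joint speeds; "joint_torque": joint torques, N m; "tcp_pos": TCP position; "ee_rot": TCP orientation; "contact_force": force on the tool from outside, world axes, zero at the start; "moment": the same for the moment, N m; "width": opening from 0.0 (shut) to 1.0 (fully open).
Only numpy, scipy, OpenCV 4.12 (cv2) and the standard library are available. Lean on these libraries where they do the work, as an engineer would, in place of code of your own. Each camera call takes 0.05 s, during which the arm holds its last target.

## Task

The loose beech handle of the pastry stamp has a socket in one end only, and by eye both ends look the same. Pick the handle up and try it gently on the spigot of the stamp, turning it end for end if it does not go on; once the spigot has slipped well into the socket, draw the handle off again and finish while still holding it in the gripper, upright with the socket on top, well up (20 cm or more) above the counter. Leave the things round about alone.

Things in the scene. Friction and masses are not known exactly. Their poses are not given: they have to be found in the camera images.
- handle_mid (a point): Centre of the loose beech handle: square bar 36 x 36 mm, 90 mm long, 0.06 to 0.16 kg, lying flat on the counter; grasp it across its sides. x runs along the bar, z up at the start. Both ends show an 18 mm mouth on the bar's axis with a dark felt wiper that gives way freely: one is the socket, 22 to 29 mm deep, the other a blind recess of 3 to 10 mm. Which (+x or -x end) changes from start to start and no pose tells it: it must be felt.
- spigot_tip (a point): Outermost end of the stamp's spigot, a level round-ended steel pin 9 mm in diameter, on its axis, 88 mm above the counter. x runs from here along the pin into the stamp, z up. A collar 20 mm across begins 32 mm along x and the disc's face lies at 36 mm, so the socket goes 22 to 29 mm on, the false end 3 to 10 mm.
- stamp: The pastry stamp: a steel disc 72 mm across, 12 mm thick, on edge in a wooden foot (70 x 90 x 22 mm high) fixed on an empty baking tray (rim 26 mm high); the top of the disc is 124 mm above the counter. Origin on the tray below the disc's inner face, from which the spigot stands out to -x; the foot reaches 23 mm to -x of the origin.
- ring_stand: Obstacle behind the tray: a fixed wooden tree hung with bread rings, 520 mm tall, its arms and rings reaching up to 0.18 m to every side of its post; origin at the middle of its foot. Swing the arm in front of it, not through it.
- croissant: Bystander: a croissant, 55 x 86 x 41 mm, origin at the middle of its underside.
- tin: Bystander: a grey tin with wooden stirrers, 67 mm in diameter, 142 mm tall, origin at the middle of its underside.
- cookie: Bystander: a sugared ring cookie, 62 x 58 x 23 mm, origin at the middle of its underside.
Things that resemble listed ones, but are neither listed nor needed, are in the scene too. What is shaped like the part that bears handle_mid but white is not meant.

How it is judged (in metres and radians):
On the way, in this order (a step that is already met when the one before it is completed fails the run):
1. the handle has been lifted clear of the counter (its centre higher than 5 cm) (height (world z) of handle_mid above 0.05 m), for 0.1 s.
2. the spigot is at least 15 mm inside the handle's socket (x of spigot_tip in the frame of handle_mid between -0.03 and 0.03 m and y of spigot_tip in the frame of handle_mid between -0.007 and 0.007 m and z of spigot_tip in the frame of handle_mid between -0.007 and 0.007 m), for 0.2 s.
At the end, for the whole second after the job is handed in: The handle is held by the fingers (more than 1 N), at rest, its long axis within 0.30 rad of vertical with the socket end on top, its centre more than 0.20 m above the counter, more than 8 cm from the spigot's tip and touching neither the stamp nor a bystander (((x of core_c0 in the frame of handle_mid below -0.004 m and angle between handle_mid's own x axis and vertical below 0.3 rad) or (x of core_c0 in the frame of handle_mid above 0.004 m and angle between handle_mid's own x axis and vertical above 2.8416 rad)) and height (world z) of handle_mid above 0.2 m and contact force between handle and the fingers above 1 N and contact force between handle and stamp below 0.1 N and distance between handle_mid and spigot_tip above 0.08 m and linear speed of handle below 0.03 m/s and contact force between handle and croissant below 0.1 N and contact force between handle and tin below 0.1 N and contact force between handle and cookie below 0.1 N); the arm keeps its last pose, push and grip.
It fails at once if the croissant was pushed more than 3 cm (distance of croissant from where it was at the start of the episode above 0.03 m).
It fails at once if the tin was pushed more than 3 cm (distance of tin from where it was at the start of the episode above 0.03 m).
It fails at once if the cookie was pushed more than 3 cm (distance of cookie from where it was at the start of the episode above 0.03 m).
It fails at once if the handle was pressed on the stamp with more than 50 N (contact force between handle and stamp above 50 N).
It also fails if it takes over 61 s, if anything falls off the work surface, if the arm or the gripper's body presses on something with over 40 N, if the wrist force passes 120 N, or if a joint passes its speed limit or range.

## Working session

There is one attempt and no reset: what is moved stays moved. The work goes in short steps, Python scripts to look and compute and a shell command to move; the robot and the scene stay as the last step left them, time stands still between calls to the robot, and variables do not carry over. Pictures are saved under pics/ and viewed, and the job is handed in when it is done.

```bash
mkdir -p pics; ls; python3 - <<'E'
from bench import robot
import cv2
for n in("scene","top"):
    c=robot.capture(n); cv2.imwrite(f"pics/{n}0.png",c["pixels"][:,:,::-1]); print(n,c["K"],c["cam_to_world"],[k for k in c])
print(robot.get_state())
E
```

```text
pics
scene [[615.52423667   0.         320.47265274]
 [  0.         615.52423667 242.91149381]
 [  0.           0.           1.        ]] [[ 9.14080737e-01  2.34362612e-01 -3.30954033e-01  1.19064851e+02]
 [-4.05162849e-01  5.62603833e-01 -7.20638601e-01 -9.50873878e+02]
 [ 1.73052627e-02  7.92812142e-01  6.09220350e-01  9.64166033e+02]
 [ 0.00000000e+00  0.00000000e+00  0.00000000e+00  1.00000000e+00]] ['pixels', 'K', 'cam_to_world']
top [[546.95987218   0.         323.17645185]
 [  0.         546.95987218 239.77016168]
 [  0.           0.           1.        ]] [[-2.17781783e-02  9.81304365e-01 -1.91226185e-01  3.55425230e+02]
 [-9.99739063e-01 -2.00567838e-02  1.09330536e-02  1.01494630e+02]
 [ 6.89327095e-03  1.91414389e-01  9.81485107e-01  1.25714351e+03]
 [ 0.00000000e+00  0.00000000e+00  0.00000000e+00  1.00000000e+00]] ['pixels', 'K', 'cam_to_world']
{'time': 0.1, 'joints': array([ 1.14327865e+00,  9.17886095e-02,  1.23173734e+00, -8.20341665e-06,
        1.81978708e+00, -5.66943555e-02]), 'qd': array([ 0.00044273, -0.00367244, -0.00410032,  0.00097788, -0.00074291,
       -0.00067297]), 'joint_torque': array([ 3.45938803e-03, -4.47853088e+01, -4.07573998e+01,  7.01202638e-02,
        2.82266841e-02, -7.36862535e-05]), 'tcp_pos': array([217.33507868, 559.00724811, 235.63278677]), 'ee_rot': array([-3.13987459e+00, -8.95422557e-05,  2.77076724e+00]), 'contact_force': array([ 0.23622574,  0.07989823, -0.33686631]), 'moment': array([0.04467032, 0.02777388, 0.00619429]), 'width': 1.0003013773032543}
```

View pics/scene0.png

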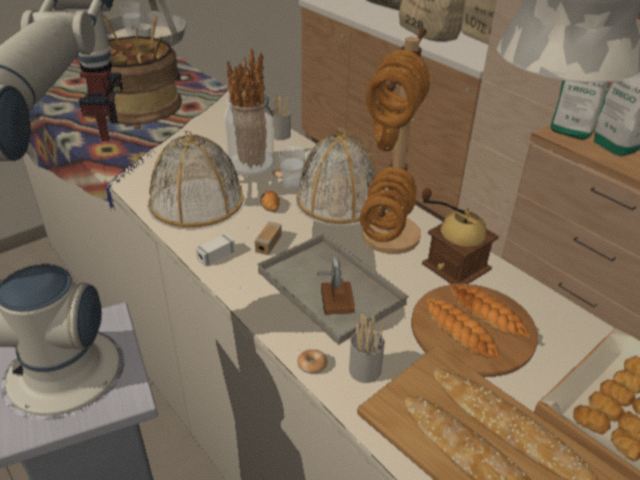

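View pics/top0.png

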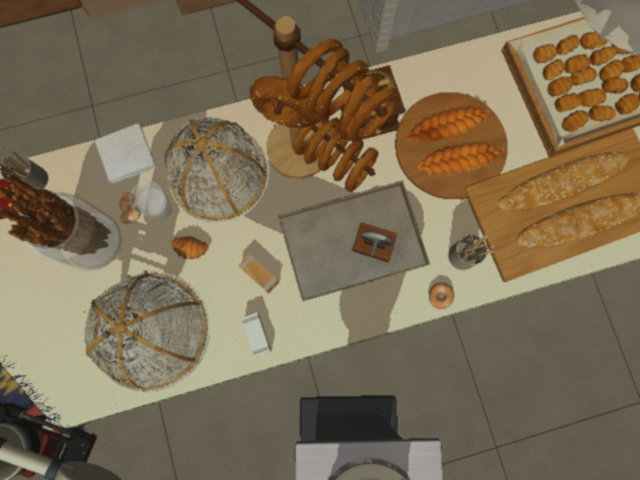

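The scene view shows the beech bar at (267,237), and the top view shows it at (259,272). The white look-alike is at (215,249) in scene and (257,334) in top. The stamp is at (337,285) in scene and (376,241) in top. Candidates for the handle are the beech bar and the white bar; the description picks the beech one. Next I'll check it in a close crop.

```bash
python3 - <<'E'
import cv2,numpy as np
s=cv2.imread("pics/scene0.png");t=cv2.imread("pics/top0.png")
r=lambda im,x,y,w,h,W=400,H=300:cv2.resize(im[y:y+h,x:x+w],(W,H),interpolation=cv2.INTER_CUBIC)
cv2.imwrite("pics/c0.png",np.vstack([np.hstack([r(s,230,210,80,60),r(s,297,245,80,60)]),np.hstack([r(t,220,242,80,60),r(t,336,211,80,60)])]))
E
```

```text
(no output)
```

View pics/c0.png

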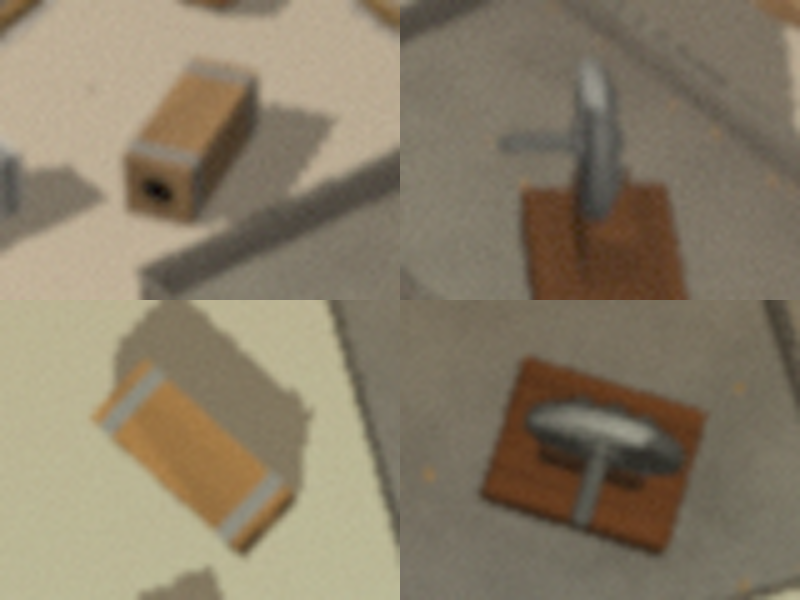

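```bash
cat > h.py <<'E'
import numpy as np, cv2
from bench import robot
def ray(c,u,v):
    K=c["K"];M=c["cam_to_world"]
    d=np.array([(u-K[0,2])/K[0,0],-(v-K[1,2])/K[1,1],-1.]);return M[:3,3],M[:3,:3]@d
def onz(c,u,v,z):
    o,d=ray(c,u,v);return o+d*(z-o[2])/d[2]
def proj(c,p):
    K=c["K"];M=c["cam_to_world"];q=M[:3,:3].T@(np.array(p)-M[:3,3])
    return K[0,2]+K[0,0]*q[0]/-q[2],K[1,2]-K[1,1]*q[1]/-q[2]
def tri(c1,p1,c2,p2):
    A=[];b=[]
    o1,d1=ray(c1,*p1);o2,d2=ray(c2,*p2)
    t=np.linalg.lstsq(np.c_[d1,-d2],o2-o1,rcond=None)[0]
    a=o1+t[0]*d1;b=o2+t[1]*d2
    return (a+b)/2,np.linalg.norm(a-b)
E
python3 - <<'E'
from h import *
np.set_printoptions(precision=1,suppress=True)
t=robot.capture("top");s=robot.capture("scene")
hsv=cv2.cvtColor(t["pixels"],cv2.COLOR_RGB2HSV)
print(hsv[272,259],hsv[255,245],hsv[245,240])
lab=cv2.cvtColor(t["pixels"],cv2.COLOR_RGB2LAB)
sub=lab[240:305,225:295];
print(lab[272,259],lab[264,247],lab[245,230])
co=[(250,254),(239,265),(268.6,292.6),(278.6,281)]
P=[onz(t,*p,36) for p in co];print(np.array(P))
for i in range(4):print(np.linalg.norm(P[i]-P[i-1]))
print("mid",np.mean(P,0)); 
for i in range(4): print("scene proj",proj(s,P[i]))
print("tip z88",onz(t,372.4,255,88),onz(t,376,241,88),onz(s,318,273.4,88),onz(s,333,274,88))
print(tri(t,(372.4,255),s,(318,273.4)))
# other objects
for n,p,z in(("croiss",(190,247),15),("tin",(468,252),0),("cookie",(441,295),10),("post",(290,35),520),("foot",(296,150),10)):print(n,onz(t,*p,z))
print("tray",[onz(t,*p,20) for p in((279,216),(402,183),(428,263),(303,298))])
E
```

```text
[ 17 143 155] [ 21  73 126] [ 25  55 186]
[132 138 160] [133 134 154] [184 125 145]
[[564.  254.   36. ]
 [539.3 278.7  36. ]
 [475.8 212.3  36. ]
 [501.3 189.8  36. ]]
89.7383587617005
34.830338563077696
91.95044775536837
33.99380657255595
mid [520.1 233.7  36. ]
scene proj (np.float64(282.48071078884857), np.float64(224.88931299869841))
scene proj (np.float64(270.1412143748181), np.float64(221.86370835622026))
scene proj (np.float64(255.24381870266365), np.float64(242.05545520770747))
scene proj (np.float64(268.0940233623405), np.float64(244.75558171280363))
tip z88 [547.4 -17.5  88. ] [578.1 -26.5  88. ] [545.5 -12.8  88. ] [575.1 -27.4  88. ]
(array([545.4, -16.7,  91.6]), np.float64(3.0120229784912262))
croiss [586.7 394.8  15. ]
tin [ 564.3 -250.1    0. ]
cookie [ 464.6 -178.4   10. ]
post [808.9 135.7 520. ]
foot [819.1 148.   10. ]
tray [array([654.8, 189.1,  20. ]), array([ 728.8, -100.8,   20. ]), array([ 537.4, -151. ,   20. ]), array([463.5, 136.2,  20. ])]
```

The beech bar matches its description: 90–92 x 34–35 mm at z=36, a dark mouth, and wood colour. The spigot tip comes to 91 mm by two views against 88 given. Next I'll refine the spigot's direction and the dome heights on the way.

```bash
python3 - <<'E'
from h import *
np.set_printoptions(precision=1,suppress=True)
t=robot.capture("top");s=robot.capture("scene")
f=lambda x,y:(336+x/5,211+y/5 )
f2=lambda X,Y:(336+(X-400)/5,211+(Y-300)/5)
F=[onz(t,*f2(*p),24) for p in((525,357),(705,410),(663,551),(483,495))]
print(np.array(F)); 
for i in range(4):
    e=F[i]-F[i-1];print(np.linalg.norm(e),np.degrees(np.arctan2(e[1],e[0])))
print("foot mid",np.mean(F,0))
print("disc ends top", onz(t,*f2(530,415),88),onz(t,*f2(680,465),88))
print("dome1",tri(t,(120,328),s,(188,140)),"dome2",tri(t,(203,143),s,(338,135)))
print("dome1 edges",[onz(t,*p,0) for p in((85,330),(207,330),(145,275),(145,390))])
# spigot mask edges in both views
im=cv2.cvtColor(s["pixels"],cv2.COLOR_RGB2GRAY)
print(im[268:280,312:338])
im=cv2.cvtColor(t["pixels"],cv2.COLOR_RGB2GRAY)
print(im[238:262,366:382])
E
```

```text
[[634.8  -0.6  24. ]
 [608.1 -82.7  24. ]
 [542.8 -60.4  24. ]
 [570.4  20.9  24. ]]
67.86111994612128 -18.477348728398418
86.35698473564975 -108.01779300666912
68.97769589616922 161.12914252481835
85.88150859021395 71.24090778236071
foot mid [589.  -30.7  24. ]
disc ends top [594.3   3.4  88. ] [570.8 -61.1  88. ]
dome1 (array([396.2, 480.1, 201.7]), np.float64(3.8935023544482017)) dome2 (array([753.5, 326.3, 222.1]), np.float64(9.650853637124571))
dome1 edges [array([403.5, 630.7,   0. ]), array([397.5, 355.2,   0. ]), array([526. , 500.4,   0. ]), array([269., 490.,   0.])]
[[121 120 122 122 121 124 119 120 121 121 120 118 120 118 121 117 120 119
  120 107  89  89  86  91 107 103]
 [123 119 123 123 120 121 116 117 117 113 117 117 116 115 116 115 116 120
  112 103  91  91  79  84 105 102]
 [119 119 121 121 122 118 117 114 111 114 115 114 119 117 112 117 117 112
  112  95  91  88  74  87 101 106]
 [122 118 121 122 117 119 115 110 104 108 107 104 108 107 106 107 109 105
  104  96  96  85  79  87 102 107]
 [120 119 121 121 117 108 105 105 102 100 100 102 100 101 103 103 103 102
  100 
[... 1701 characters left out ...]
  69  66  64  66  67  65  66]
 [ 67  70  69  67  64  74  87  84  76  70  69  69  69  68  70  69]
 [ 58  62  67  64  67  78  87  84  75  71  71  73  72  69  70  70]
 [ 50  51  54  58  66  80  87  85  75  71  69  72  71  71  70  71]
 [ 63  59  58  55  56  70  71  67  64  67  71  73  70  70  70  74]
 [ 96  94  88  76  64  63  62  53  52  56  60  64  67  68  70  73]
 [107 107 109 103  95  88  78  64  55  53  50  50  57  62  63  66]
 [109 112 109 111 107 104 103  94  86  77  63  52  50  51  51  57]
 [109 113 110 108 108 111 108 108 106 100  92  85  75  59  52  50]
 [110 110 108 107 109 109 109 110 106 107 102 102  97  89  84  75]
 [111 108 109 110 107 110 113 110 110 107 106 104 103 103 101  95]]
```

```bash
python3 -m handwheel '0 0 0 0 0 0.04 -1;0 0 0.1 0.02 -0.02 0.03 -1;0 0 0.12 0.033 -0.036 0 -1;0 0 0.12 0.033 -0.036 0 -1;0 0 0.12 0.033 -0.036 0 -1' 25; python3 -m handwheel '0 0 0.12 0.033 -0.036 0 -1;0 0 0.12 0.033 -0.036 0 -1;0 0 0.12 0.033 -0.036 0 -1;0 0 0.12 0.033 -0.036 0 -1;0 0 0 0 0 0 -1'
```

```text
time: 0.8
tcp_pos: [334.6, 429.8, 304.4]
ee_rot: [-3.134, 0.001, -3.026]
contact_force: [-0.1, 0.0, 1.3]
width: 1.001
time: 1.3
tcp_pos: [472.1, 276.4, 304.6]
ee_rot: [-3.133, 0.003, -2.526]
contact_force: [0.2, -0.1, -0.7]
width: 1.001
```

```bash
python3 -m handwheel '0 0 0.09 0.025 -0.022 -0.03 -1;0 0 0.09 0.023 -0.021 -0.03 -1;0 0 0 0 0 -0.04 -1;0 0 0 0 0 -0.04 -1;0 0 0 0 0 -0.02 -1'; python3 - <<'E'
from h import *
for n,b in(("scene",(207,155)),("top",(180,212))):
    c=robot.capture(n);i=c["pixels"][b[1]:b[1]+120,b[0]:b[0]+160,::-1];cv2.imwrite(f"pics/a_{n}.png",cv2.resize(i,None,fx=4,fy=4))
s=robot.get_state();print(s["tcp_pos"],s["ee_rot"],s["joints"])
E
```

```text
time: 1.8
tcp_pos: [522.5, 232.3, 144.7]
ee_rot: [-3.131, 0.013, -2.347]
contact_force: [-0.5, 0.3, 0.3]
width: 0.998
[521.76223047 232.39670457 144.4238592 ] [-3.13195363  0.01103328 -2.34662084] [ 0.36188913  0.00242257  1.48502469 -0.00412886  1.64008509 -2.00414065]
```

View pics/a_scene.png

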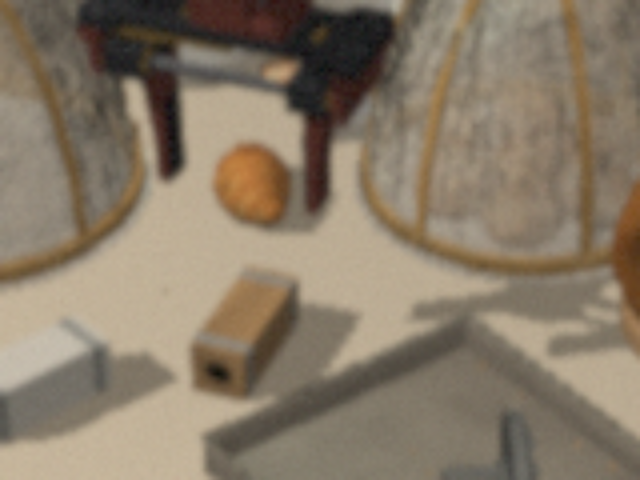

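View pics/a_top.png

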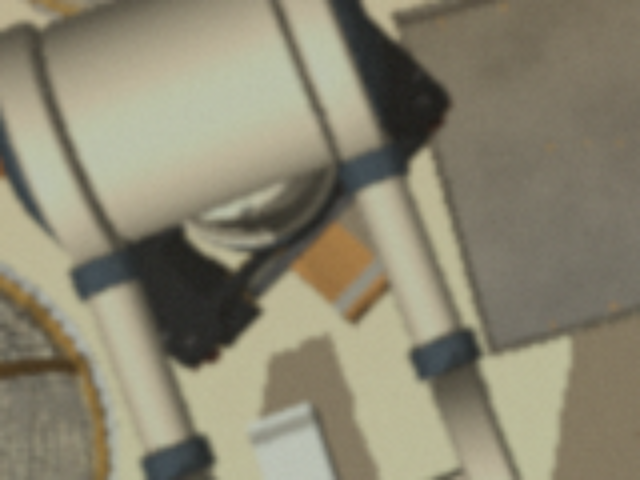

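```bash
python3 -m handwheel '0 0 0 -0.001 0.001 -0.04 -1;0 0 0 0 0 -0.04 -1;0 0 0 0 0 -0.03 -1;0 0 0 0 0 -0.012 -1;0 0 0 0 0 0 -1'
```

```text
time: 2.4
tcp_pos: [523.7, 238.0, 29.9]
ee_rot: [-3.127, 0.025, -2.347]
contact_force: [-1.1, -0.8, 0.2]
width: 0.999
```

```bash
python3 -m handwheel '-0.008 0.028 0 -0.004 -0.004 -0.006 -1;0 0 0 0 0 -0.006 -1;0 0 0 0 0 0 -1'
```

```text
time: 2.7
tcp_pos: [522.3, 235.4, 23.3]
ee_rot: [-3.139, 0.005, -2.347]
contact_force: [-0.4, -0.3, -0.9]
width: 1.003
```

```bash
python3 -m handwheel '0 0.004 0 -0.002 -0.002 -0.005 -1;0 0 0 0 0 0 0.3;0 0 0 0 0 0 1;0 0 0 0 0 0 1;0 0 0 0 0 0 1' 25; python3 -m handwheel '0 0 0 0 0 0 1;0 0 0 0 0 0 1;0 0 0 0 0 0 1;0 0 0 0 0 0 1;0 0 0 0 0 0 1'
```

```text
time: 3.2
tcp_pos: [521.6, 233.5, 20.6]
ee_rot: [-3.14, 0.006, -2.348]
contact_force: [0.6, 0.3, 0.0]
width: 0.674
time: 3.7
tcp_pos: [521.6, 233.7, 20.8]
ee_rot: [-3.14, 0.006, -2.347]
contact_force: [0.9, -0.5, -0.3]
width: 0.409
```

```bash
python3 -m handwheel '0 0 0 0 0 0.03 1;0 0 0 0 0 0.04 1;0 0 0 0 0 0.04 1;0 0 0 0 0 0.03 1;0 0 0 0 0 0 1' 35; python3 - <<'E'
from h import *
for n,b in(("scene",(207,155)),("top",(180,212))):
    c=robot.capture(n);i=c["pixels"][b[1]:b[1]+120,b[0]:b[0]+160,::-1];cv2.imwrite(f"pics/b_{n}.png",cv2.resize(i,None,fx=4,fy=4))
E
```

```text
time: 4.2
tcp_pos: [518.4, 232.3, 161.7]
ee_rot: [3.14, -0.001, -2.348]
contact_force: [0.2, 0.0, -0.1]
width: 0.41
```

View pics/b_scene.png

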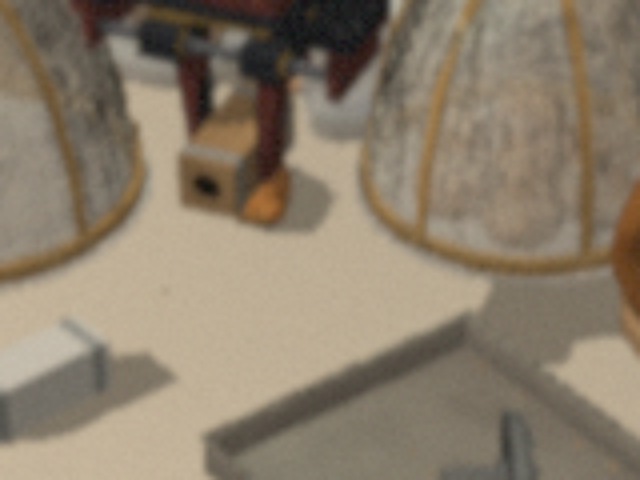

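The handle is held level between the fingers, with its near mouth at crop (207,185). Now I'll turn it onto the spigot's line and place it about 40 mm short of the tip.

```bash
python3 -m handwheel '0 0 -0.14 -0.01 -0.04 0 1;0 0 -0.14 -0.01 -0.04 0 1;0 0 -0.14 -0.01 -0.04 0 1;0 0 -0.14 -0.01 -0.04 0 1;0 0 -0.14 -0.01 -0.03 0 1'; python3 -m handwheel '0 0 -0.14 0 -0.03 0 1;0 0 -0.14 0 0 0 1;0 0 -0.1 0 0 0 1;0 0 0 0 0 0 1'
```

```text
time: 4.8
tcp_pos: [459.7, 39.0, 140.2]
ee_rot: [3.132, -0.029, -3.065]
contact_force: [1.0, -0.6, -1.0]
width: 0.408
time: 5.2
tcp_pos: [453.5, 3.4, 128.0]
ee_rot: [3.136, -0.046, 2.812]
contact_force: [0.7, -0.5, -1.7]
width: 0.411
```

```bash
cat >> h.py <<'E'
from scipy.spatial.transform import Rotation as Ro
def delta(pos,rpy):
    s=robot.get_state();R=Ro.from_euler('xyz',s["ee_rot"]);T=Ro.from_euler('xyz',rpy)
    print("turn",(T*R.inv()).as_rotvec().round(4),"shift",np.round((np.array(pos)-s["tcp_pos"])/1e3,4),"tcp",s["tcp_pos"].round(1),"rpy",s["ee_rot"].round(3),"F",s["contact_force"].round(1),"j",s["joints"].round(2),"t",s["time"])
ST=2.8185;XS=np.array([np.cos(ST+np.pi),np.sin(ST+np.pi),0])
TIP=np.array([545,-16.5,88.])
E
python3 -c "
from h import *
delta((464,10,91),(np.pi,0,ST))"
```

```text
turn [-0.0196 -0.0418  0.0063] shift [ 0.0105  0.0066 -0.037 ] tcp [453.5   3.4 128. ] rpy [ 3.136 -0.046  2.812] F [ 0.7 -0.5 -1.7] j [-0.08 -0.27  1.76  0.02  1.69 -1.32] t 5.2
```

```bash
python3 -m handwheel '-0.02 -0.042 0.006 0.005 0.003 -0.015 1;0 0 0 0.004 0.003 -0.01 1;0 0 0 0 0 -0.006 1;0 0 0 0 0 0 1'; python3 -c "
from h import *
delta((464,10,91),(np.pi,0,ST))"
```

```text
time: 5.6
tcp_pos: [460.0, 10.3, 89.5]
ee_rot: [-3.139, -0.009, 2.827]
contact_force: [-0.4, 0.5, -0.5]
width: 0.41
turn [-0.0001 -0.0099 -0.0089] shift [ 0.004  -0.0003  0.0015] tcp [460.   10.3  89.5] rpy [-3.139 -0.009  2.827] F [-0.4  0.5 -0.5] j [-0.05 -0.26  1.83 -0.    1.59 -1.31] t 5.6
```

```bash
python3 -m handwheel '0 -0.01 -0.009 0.004 0 0.0015 1;0 0 0 0 0 0 1'; python3 - <<'E'
from h import *
np.set_printoptions(precision=1,suppress=True)
delta((464,10,91),(np.pi,0,ST))
for n,b in(("scene",(250,220)),("top",(290,200))):
    c=robot.capture(n);i=c["pixels"][b[1]:b[1]+120,b[0]:b[0]+160,::-1];cv2.imwrite(f"pics/d_{n}.png",cv2.resize(i,None,fx=4,fy=4,interpolation=cv2.INTER_CUBIC))
    for q in(TIP,np.array([464,10,88])+45*XS):
        p=proj(c,q);print(n,p,(np.array(p)-b)*4)
E
```

```text
time: 5.8
tcp_pos: [464.2, 10.4, 90.9]
ee_rot: [3.141, -0.001, 2.819]
contact_force: [0.3, -0.2, -0.0]
width: 0.407
turn [-0. -0. -0.] shift [-0. -0.  0.] tcp [464.2  10.4  90.9] rpy [ 3.1 -0.   2.8] F [ 0.3 -0.2 -0. ] j [-0.1 -0.3  1.8  0.   1.6 -1.3] t 5.8
scene (np.float64(318.46513972899817), np.float64(274.47533250065067)) [273.9 217.9]
scene (np.float64(300.150613324611), np.float64(275.53362463709277)) [200.6 222.1]
top (np.float64(371.9978479463081), np.float64(256.10630424412284)) [328.  224.4]
top (np.float64(367.024004286596), np.float64(273.79352552251703)) [308.1 295.2]
```

View pics/d_scene.png

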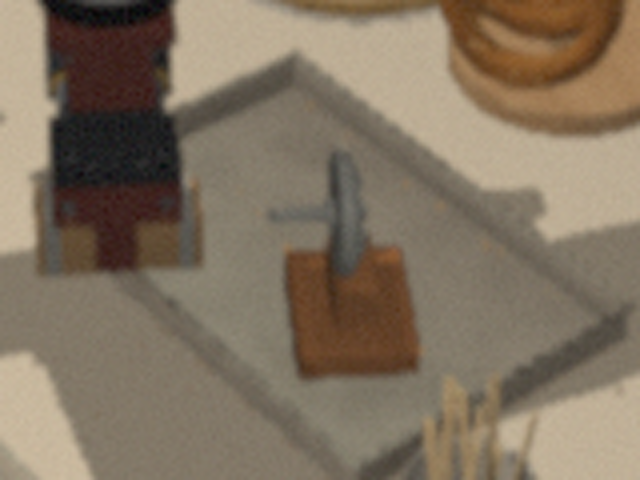

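View pics/d_top.png

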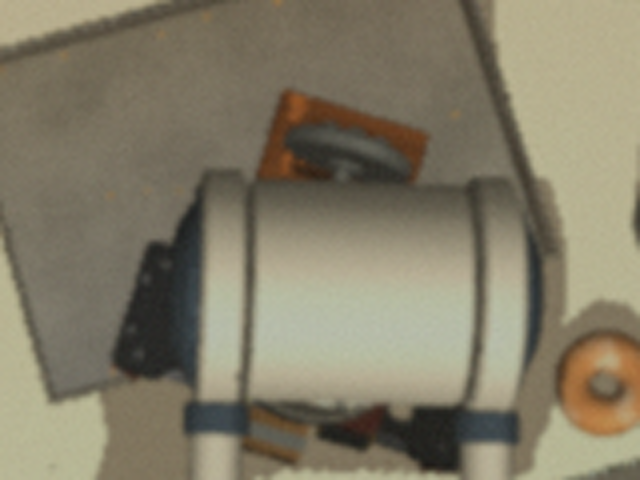

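```bash
python3 - <<'E'
from h import *
np.set_printoptions(precision=1,suppress=True)
c=robot.capture("scene");Y=np.array([-XS[1],XS[0],0])
M=np.array([464.2,10.4,88.1])
for a in(45,-45):
  for l in(-18,18):
    for z in(-18,18):
      print(a,l,z,(np.array(proj(c,M+a*XS+l*Y+[0,0,z]))-(250,220))*4)
E
```

```text
45 -18 -18 [203.  268.1]
45 -18 18 [202.9 217.7]
45 18 -18 [198.6 225.1]
45 18 18 [198.3 175.1]
-45 -18 -18 [ 37.2 276.3]
-45 -18 18 [ 34.2 225.8]
-45 18 -18 [ 36.1 232.9]
-45 18 18 [ 33.3 182.8]
```

Both views agree: the handle end and the tip sit within about 1 mm of the predicted relative line. Now I'll advance gently.

```bash
python3 -m handwheel '0 0 0 0.0095 -0.0032 0 1;0 0 0 0.0095 -0.0032 0 1;0 0 0 0.0095 -0.0032 0 1;0 0 0 0.0028 -0.001 0 1;0 0 0 0 0 0 1'; python3 -c "
from h import *
delta(TIP-45*XS+[0,0,2.9],(np.pi,0,ST))"
```

```text
time: 6.45
tcp_pos: [499.3, -1.8, 92.1]
ee_rot: [3.141, 0.002, 2.819]
contact_force: [-0.3, -0.1, -2.1]
width: 0.407
turn [-0.      0.0017 -0.0002] shift [ 0.003  -0.0005 -0.0012] tcp [499.3  -1.8  92.1] rpy [3.141e+00 2.000e-03 2.819e+00] F [-0.3 -0.1 -2.1] j [-0.07 -0.16  1.74  0.    1.57 -1.32] t 6.45
```

Next, 3 mm steps, watching the force; the entry plane is about 3 mm ahead.

```bash
python3 -m handwheel '0 0.002 0 0.0028 -0.0006 -0.0012 1;0 0 0 0.0028 -0.0009 0 1;0 0 0 0 0 0 1';python3 -m handwheel '0 0 0 0.0028 -0.0009 0 1;0 0 0 0 0 0 1'; python3 -c "
from h import *
delta(TIP-45*XS+[0,0,2.9],(np.pi,0,ST))"
```

```text
time: 6.75
tcp_pos: [502.9, -2.6, 90.0]
ee_rot: [-3.141, -0.008, 2.819]
contact_force: [-0.4, -0.1, -0.2]
width: 0.408
time: 6.95
tcp_pos: [503.0, -2.4, 89.4]
ee_rot: [-3.14, -0.016, 2.82]
contact_force: [0.8, 0.4, -0.9]
width: 0.407
turn [-0.0038 -0.0151 -0.0015] shift [-0.0007  0.0002  0.0015] tcp [503.   -2.4  89.4] rpy [-3.14  -0.016  2.82 ] F [ 0.8  0.4 -0.9] j [-0.07 -0.14  1.72  0.    1.58 -1.32] t 6.95
```

```bash
python3 -m handwheel '-0.004 -0.015 0 0 0 0.0015 1;0 0 0 0 0 0 1';python3 -m handwheel '0 0 0 0.003 -0.001 0 1;0 0 0 0 0 0 1'; python3 -c "
from h import *
delta(TIP-45*XS+[0,0,2.9],(np.pi,0,ST))"
```

```text
time: 7.15
tcp_pos: [503.1, -2.5, 90.6]
ee_rot: [-3.141, 0.001, 2.82]
contact_force: [-1.3, 0.9, -0.5]
width: 0.414
time: 7.35
tcp_pos: [503.1, -2.4, 90.3]
ee_rot: [-3.141, -0.006, 2.821]
contact_force: [-0.4, -0.6, -0.9]
width: 0.41
turn [-0.0012 -0.0063 -0.0023] shift [-0.0007  0.0002  0.0006] tcp [503.1  -2.4  90.3] rpy [-3.141 -0.006  2.821] F [-0.4 -0.6 -0.9] j [-0.07 -0.15  1.72  0.    1.57 -1.32] t 7.35
```

```bash
python3 -m handwheel '0 -0.006 0 0.004 -0.0013 0.0006 1'; python3 - <<'E'
from h import *
delta(TIP-45*XS+[0,0,2.9],(np.pi,0,ST))
c=robot.capture("scene");b=(270,220);i=c["pixels"][b[1]:b[1]+90,b[0]:b[0]+120,::-1];cv2.imwrite("pics/e.png",cv2.resize(i,None,fx=6,fy=6,interpolation=cv2.INTER_CUBIC))
delta(TIP-45*XS+[0,0,2.9],(np.pi,0,ST))
E
```

```text
time: 7.45
tcp_pos: [503.8, -2.7, 90.0]
ee_rot: [3.141, -0.009, 2.822]
contact_force: [-22.8, 7.6, 6.4]
width: 0.408
turn [-0.0033 -0.0089 -0.003 ] shift [-0.0015  0.0005  0.0009] tcp [503.8  -2.7  90. ] rpy [ 3.141 -0.009  2.822] F [-22.8   7.6   6.4] j [-0.07 -0.14  1.72  0.    1.57 -1.33] t 7.45
turn [-0.0036 -0.0094 -0.0031] shift [-0.0015  0.0005  0.0009] tcp [503.8  -2.7  90. ] rpy [ 3.141 -0.01   2.822] F [-16.9   5.1   4.8] j [-0.07 -0.14  1.72  0.    1.57 -1.33] t 7.5
```

View pics/e.png

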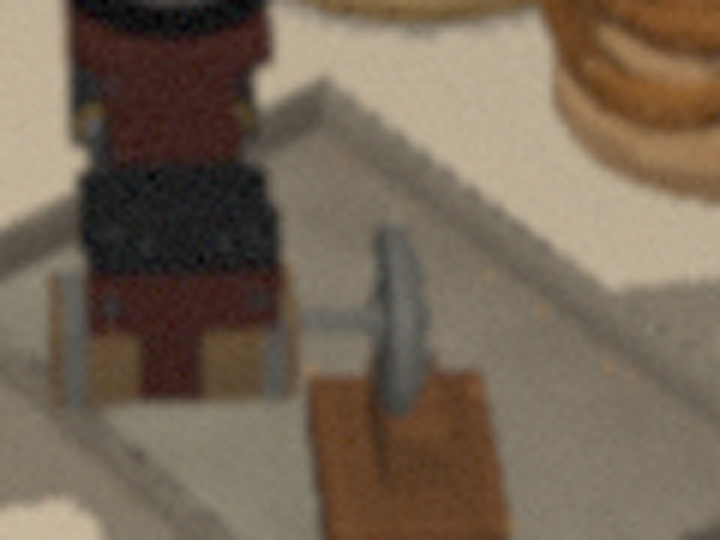

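The first end is stopped by 24 N at about 1–2 mm past entry, so it's the false end, or else a rim miss. I'll back off, go up, and turn it end for end.

```bash
python3 -m handwheel '0 0 0 -0.02 0.0067 0 1;0 0 0 -0.03 0.01 0 1;0 0 0 -0.01 0.0033 0.03 1;0 0 -0.13 0 0 0.03 1;0 0 -0.14 0 0 0.005 1';python3 -m handwheel '0 0 -0.14 0 0 0.002 1;0 0 -0.14 0 0 0.002 1;0 0 -0.14 0 0 0.002 1;0 0 -0.14 0 0 0.002 1;0 0 -0.14 0 0 0.002 1'; python3 -c "
from h import *
delta(TIP-85*XS+[0,0,62.9],(np.pi,0,ST-np.pi))"
```

```text
time: 8.0
tcp_pos: [440.7, 17.5, 153.6]
ee_rot: [3.141, -0.012, 2.544]
contact_force: [0.7, -1.0, -0.7]
width: 0.41
time: 8.5
tcp_pos: [444.6, 16.5, 168.4]
ee_rot: [3.129, -0.002, 1.814]
contact_force: [0.3, 0.4, -0.1]
width: 0.41
turn [ 0.0094  0.0121 -2.1367] shift [ 0.0198 -0.006  -0.0175] tcp [444.6  16.5 168.4] rpy [ 3.129e+00 -2.000e-03  1.814e+00] F [ 0.3  0.4 -0.1] j [-0.04 -0.35  1.75  0.01  1.72 -0.29] t 8.5
```

```bash
python3 -m handwheel '0.002 0.002 -0.145 0.002 0 0 1;0.002 0.002 -0.145 0.002 0 0 1;0.002 0.002 -0.145 0.002 0 0 1;0 0 -0.145 0.002 0 0 1;0 0 -0.145 0.002 0 0 1';python3 -m handwheel '0 0 -0.145 0 0 0 1;0 0 -0.145 0 0 0 1;0 0 -0.145 0 0 0 1;0 0 -0.145 0 0 0 1;0 0 -0.145 0 0 0 1';python3 -m handwheel '0 0 -0.145 0 0 0 1;0 0 -0.145 0 0 0 1;0 0 -0.145 0 0 0 1;0 0 -0.145 0 0 0 1;0 0 0 0 0 0 1';  python3 -c "
from h import *
delta(TIP-85*XS+[0,0,22.9],(np.pi,0,ST-np.pi))"
```

```text
time: 9.0
tcp_pos: [458.4, 15.4, 171.2]
ee_rot: [3.123, -0.009, 1.064]
contact_force: [-0.4, 0.4, -1.0]
width: 0.411
time: 9.5
tcp_pos: [461.9, 14.3, 173.1]
ee_rot: [3.116, -0.016, 0.314]
contact_force: [-0.3, 0.1, -1.2]
width: 0.408
time: 10.0
tcp_pos: [465.1, 13.3, 175.1]
ee_rot: [3.115, -0.027, -0.288]
contact_force: [0.3, 0.6, -0.8]
width: 0.412
turn [ 0.0335  0.0175 -0.035 ] shift [-0.0007 -0.0028 -0.0642] tcp [465.1  13.3 175.1] rpy [ 3.115 -0.027 -0.288] F [ 0.3  0.6 -0.8] j [-0.02 -0.3   1.7  -0.03  1.72  1.83] t 10.0
```

```bash
python3 -m handwheel '0.033 0.018 -0.035 0 -0.003 -0.03 1;0 0 0 0 0 -0.03 1;0 0 0 0 0 -0.02 1;0 0 0 0 0 0 1';  python3 -c "
from h import *
delta(TIP-85*XS+[0,0,2.9],(np.pi,0,ST-np.pi))"
```

```text
time: 10.4
tcp_pos: [467.5, 9.7, 95.3]
ee_rot: [-3.139, -0.008, -0.308]
contact_force: [-0.1, -0.9, -1.4]
width: 0.403
turn [ 0.0002  0.0086 -0.0149] shift [-0.0031  0.0008 -0.0044] tcp [467.5   9.7  95.3] rpy [-3.139 -0.008 -0.308] F [-0.1 -0.9 -1.4] j [-0.05 -0.26  1.81  0.    1.58  1.83] t 10.4
```

```bash
python3 -m handwheel '0 0.009 -0.015 0 0 -0.0044 1;0 0 0 0 0 0 1';  python3 - <<'E'
from h import *
np.set_printoptions(precision=1,suppress=True)
delta(TIP-82*XS+[0,0,2.9],(np.pi,0,ST-np.pi))
c=robot.capture("scene");b=(250,220);i=c["pixels"][b[1]:b[1]+120,b[0]:b[0]+160,::-1];cv2.imwrite("pics/f.png",cv2.resize(i,None,fx=4,fy=4,interpolation=cv2.INTER_CUBIC))
Y=np.array([-XS[1],XS[0],0]);M=robot.get_state()["tcp_pos"]-[0,0,2.9]
for a in(45,-45):
  for l in(-18,18):
    for z in(-18,18):
      print(a,l,z,(np.array(proj(c,M+a*XS+l*Y+[0,0,z]))-(250,220))*4)
E
```

```text
time: 10.6
tcp_pos: [468.3, 9.6, 92.3]
ee_rot: [3.142, -0.001, -0.321]
contact_force: [0.0, 0.1, -0.9]
width: 0.405
turn [ 0.  0. -0.] shift [-0. -0. -0.] tcp [468.3   9.6  92.3] rpy [ 3.1 -0.  -0.3] F [ 0.   0.1 -0.9] j [-0.1 -0.2  1.8 -0.   1.6  1.8] t 10.6
45 -18 -18 [211.2 263.9]
45 -18 18 [211.2 213.5]
45 18 -18 [206.6 221. ]
45 18 18 [206.5 170.9]
-45 -18 -18 [ 45.4 272.1]
-45 -18 18 [ 42.6 221.6]
-45 18 -18 [ 44.2 228.8]
-45 18 18 [ 41.5 178.6]
```

View pics/f.png

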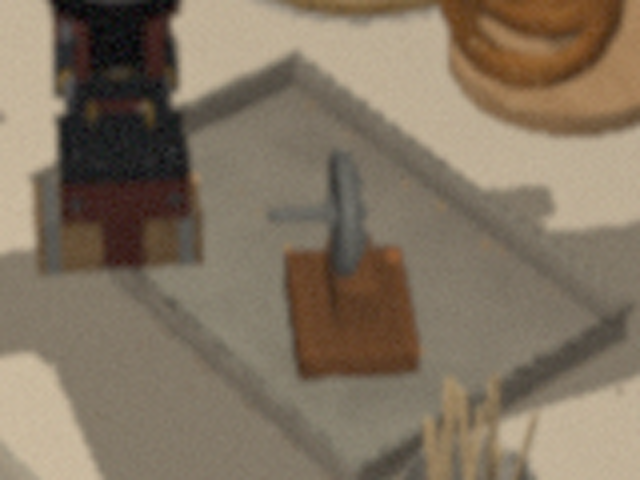

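```bash
python3 -m handwheel '0 0 0 0.0095 -0.0032 -0.0014 1;0 0 0 0.0095 -0.0032 0 1;0 0 0 0.0095 -0.0032 0 1;0 0 0 0.0028 -0.001 0 1;0 0 0 0 0 0 1'; python3 -c "
from h import *
delta(TIP-43*XS+[0,0,2.9],(np.pi,0,ST-np.pi))"
```

```text
time: 11.15
tcp_pos: [505.4, -2.2, 95.2]
ee_rot: [-3.14, -0.009, -0.319]
contact_force: [0.4, -0.2, -2.1]
width: 0.407
turn [ 0.0011  0.0096 -0.0042] shift [-0.0012 -0.0006 -0.0043] tcp [505.4  -2.2  95.2] rpy [-3.14  -0.009 -0.319] F [ 0.4 -0.2 -2.1] j [-0.07 -0.16  1.72 -0.    1.56  1.82] t 11.15
```

```bash
python3 -m handwheel '0.001 0.009 -0.004 -0.005 0.0017 0 1;0 0 0 0 0 -0.004 1;0 0 0 0 0 0 1'; python3 -c "
from h import *
delta(TIP-43*XS+[0,0,2.9],(np.pi,0,ST-np.pi))"
```

```text
time: 11.45
tcp_pos: [499.7, -0.3, 90.6]
ee_rot: [3.141, 0.001, -0.323]
contact_force: [-0.8, 0.3, -0.9]
width: 0.41
turn [-0.0002 -0.0013  0.0002] shift [ 0.0045 -0.0025  0.0003] tcp [ 4.997e+02 -3.000e-01  9.060e+01] rpy [ 3.141e+00  1.000e-03 -3.230e-01] F [-0.8  0.3 -0.9] j [-0.07 -0.16  1.73  0.    1.57  1.83] t 11.45
```

```bash
python3 -m handwheel '0 0 0 0.0036 -0.002 0 1;0 0 0 0.0036 -0.0014 -0.0005 1'; python3 -m handwheel '0 0 0 0.0038 -0.0013 -0.0005 1';python3 -m handwheel '0 0 0 0.0038 -0.0013 -0.0005 1'; python3 -c "
from h import *
delta(TIP-30*XS+[0,0,2.9],(np.pi,0,ST-np.pi))"
```

```text
time: 11.65
tcp_pos: [506.7, -3.6, 90.0]
ee_rot: [3.141, 0.001, -0.323]
contact_force: [0.1, -0.3, -1.4]
width: 0.407
time: 11.75
tcp_pos: [510.8, -5.0, 89.5]
ee_rot: [3.141, 0.001, -0.323]
contact_force: [-0.3, -0.3, 0.3]
width: 0.408
time: 11.85
tcp_pos: [515.1, -6.5, 89.1]
ee_rot: [3.141, 0.001, -0.323]
contact_force: [1.2, 0.1, -0.8]
width: 0.407
turn [-0.0001 -0.0008 -0.0005] shift [ 0.0015 -0.0005  0.0018] tcp [515.1  -6.5  89.1] rpy [ 3.141e+00  1.000e-03 -3.230e-01] F [ 1.2  0.1 -0.8] j [-0.08 -0.12  1.7   0.    1.56  1.81] t 11.85
```

```bash
python3 -m handwheel '0 0 0 0.0038 -0.0013 0.001 1';python3 -m handwheel '0 0 0 0.0038 -0.0013 0 1';python3 -m handwheel '0 0 0 0.002 -0.0007 0 1';python3 -m handwheel '0 0 0 0.002 -0.0007 0 1';  python3 -c "
from h import *
delta(TIP-20*XS+[0,0,2.9],(np.pi,0,ST-np.pi))"
```

```text
time: 11.95
tcp_pos: [519.2, -8.0, 89.9]
ee_rot: [3.141, 0.001, -0.323]
contact_force: [0.1, 0.2, -1.0]
width: 0.408
time: 12.05
tcp_pos: [523.5, -9.4, 90.1]
ee_rot: [3.141, 0.001, -0.323]
contact_force: [0.0, 0.5, -0.8]
width: 0.409
time: 12.15
tcp_pos: [526.0, -10.3, 90.0]
ee_rot: [3.141, 0.001, -0.323]
contact_force: [-0.0, 0.2, -1.3]
width: 0.408
time: 12.25
tcp_pos: [528.2, -11.1, 90.0]
ee_rot: [3.141, 0.001, -0.323]
contact_force: [-0.4, -0.1, -1.0]
width: 0.409
turn [-0.0001 -0.001  -0.0002] shift [-0.0022  0.0009  0.0009] tcp [528.2 -11.1  90. ] rpy [ 3.141e+00  1.000e-03 -3.230e-01] F [-0.4 -0.1 -1. ] j [-0.09 -0.08  1.66  0.    1.56  1.81] t 12.25
```

```bash
python3 -m handwheel '0 0 0 0 0 0 1;0 0 0 0 0 0 1;0 0 0 0 0 0 1'; python3 - <<'E'
from h import *
delta(TIP-20*XS+[0,0,2.9],(np.pi,0,ST-np.pi))
c=robot.capture("scene");b=(270,220);i=c["pixels"][b[1]:b[1]+90,b[0]:b[0]+120,::-1];cv2.imwrite("pics/g.png",cv2.resize(i,None,fx=6,fy=6,interpolation=cv2.INTER_CUBIC))
E
```

```text
time: 12.55
tcp_pos: [528.3, -11.2, 89.9]
ee_rot: [3.141, 0.001, -0.323]
contact_force: [-0.0, -0.3, -1.3]
width: 0.405
turn [-0.0002 -0.0014 -0.    ] shift [-0.0023  0.001   0.001 ] tcp [528.3 -11.2  89.9] rpy [ 3.141e+00  1.000e-03 -3.230e-01] F [-0.  -0.3 -1.3] j [-0.09 -0.08  1.66  0.    1.56  1.81] t 12.55
```

View pics/g.png

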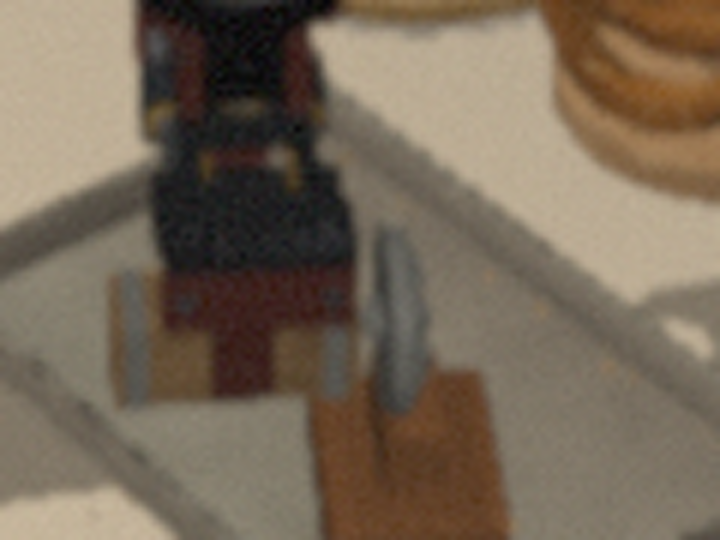

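The handle end (x≈358) now stands about 7–10 mm off the disc (x≈375) with no force, so the spigot is about 24 mm in. This end is the socket. Drawing straight back.

```bash
python3 -m handwheel '0 0 0 -0.0076 0.0025 0.0003 1;0 0 0 -0.0095 0.0032 0 1;0 0 0 -0.0095 0.0032 0 1'; python3 -m handwheel '0 0 0 -0.0095 0.0032 0 1;0 0 0 -0.02 0.0066 0 1;0 0 0 -0.03 0.01 0 1;0 0 0 -0.01 0.003 0.03 1;0 0 0 0 0 0.04 1'; python3 -c "
from h import *
delta(TIP-85*XS+[0,0,2.9],(np.pi,0,ST-np.pi))"
```

```text
time: 12.9
tcp_pos: [500.1, -1.8, 90.0]
ee_rot: [3.141, 0.002, -0.323]
contact_force: [-1.2, -0.6, -0.8]
width: 0.41
time: 13.4
tcp_pos: [418.9, 23.4, 153.1]
ee_rot: [3.137, 0.017, -0.322]
contact_force: [0.9, -0.2, -1.0]
width: 0.405
turn [-0.0011 -0.0171 -0.0008] shift [ 0.0455 -0.0129 -0.0622] tcp [418.9  23.4 153.1] rpy [ 3.137  0.017 -0.322] F [ 0.9 -0.2 -1. ] j [-0.03 -0.39  1.82  0.    1.74  1.87] t 13.4
```

```bash
python3 -m handwheel '0 0 0.1 0.02 -0.005 0.045 1;0 0 0.1 0.02 -0.005 0.045 1;0 0 0.1 0.02 0 0.045 1;0 0 0 0 0 0.045 1;0 0 0 0 0 0.03 1'; python3 -m handwheel '0 -0.14 0 0.01 0 0 1;0 -0.14 0 0.01 0 0 1;0 -0.14 0 0.01 0 0 1;0 -0.14 0 0.01 0 0 1;0 -0.14 0 0 0 0 1'; python3 -c "
from h import *
delta((500,0,400),(np.pi,-1.45,0))"
```

```text
time: 13.9
tcp_pos: [473.9, 14.9, 370.9]
ee_rot: [3.137, 0.016, -0.008]
contact_force: [0.5, 0.5, -0.8]
width: 0.409
time: 14.4
tcp_pos: [516.7, 16.1, 378.3]
ee_rot: [-3.14, -0.714, -0.009]
contact_force: [0.3, 0.3, -1.1]
width: 0.41
turn [-0.004  -0.7363  0.0067] shift [-0.0167 -0.0161  0.0217] tcp [516.7  16.1 378.3] rpy [-3.14  -0.714 -0.009] F [ 0.3  0.3 -1.1] j [-0.06 -0.7   1.76  0.03  1.37  1.53] t 14.4
```

```bash
python3 -m handwheel '0 -0.14 0 0.012 0 0 1;0 -0.14 0 0.012 0 0 1;0 -0.14 0 0.012 0 0 1;0 -0.14 0 0.012 0 0 1;0 -0.1 0 0 0 0 1'; python3 -c "
from h import *
delta((560,0,400),(np.pi,-1.5,0))"
```

```text
time: 14.9
tcp_pos: [613.0, 21.1, 380.5]
ee_rot: [-3.11, -1.368, -0.038]
contact_force: [0.4, 0.2, -1.8]
width: 0.41
turn [-0.0069 -0.1315  0.0066] shift [-0.053  -0.0211  0.0195] tcp [613.   21.1 380.5] rpy [-3.11  -1.368 -0.038] F [ 0.4  0.2 -1.8] j [-0.04 -0.86  2.17  0.07  0.46  1.5 ] t 14.9
```

```bash
python3 -c "
from h import *
print(robot.get_state()['joints'])"; python3 -m handwheel '0 0 0 0 -0.02 0.02 1;0 0 0 0 -0.02 0.02 1'; python3 -c "
from h import *
print(robot.get_state()['joints']);delta((560,0,400),(np.pi,-1.5,0))"
```

```text
[-0.03890801 -0.85649435  2.17322257  0.07371357  0.45754565  1.50451983]
time: 15.1
tcp_pos: [612.6, -15.8, 402.4]
ee_rot: [-3.103, -1.349, -0.038]
contact_force: [-0.9, -0.6, 0.5]
width: 0.409
[-0.17602018 -0.84420861  2.11706384  0.33673504  0.54820374  1.24982298]
turn [-8.500e-03 -1.507e-01 -1.000e-04] shift [-0.0526  0.0158 -0.0024] tcp [612.6 -15.8 402.4] rpy [-3.103 -1.349 -0.038] F [-0.9 -0.6  0.5] j [-0.18 -0.84  2.12  0.34  0.55  1.25] t 15.1
```

```bash
python3 -m handwheel '0 0 0 0 0 0.025 1;0 -0.03 0 0 0 0.025 1;0 -0.03 0 0 0 0.02 1;0 0 0 0 0 0 1'; python3 - <<'E'
from h import *
print(robot.get_state()['joints']);delta((560,0,400),(np.pi,-1.5,0))
s=robot.get_state();R=Ro.from_euler('xyz',s["ee_rot"]).as_matrix();print("tool x up comp",R[2,0],"tilt",np.arccos(abs(R[2,0])))
for n,b in(("scene",(220,50)),("top",(240,150))):
    c=robot.capture(n);i=c["pixels"][b[1]:b[1]+180,b[0]:b[0]+240,::-1];cv2.imwrite(f"pics/k_{n}.png",cv2.resize(i,None,fx=3,fy=3,interpolation=cv2.INTER_CUBIC))
E
```

```text
time: 15.5
tcp_pos: [610.1, -16.6, 475.5]
ee_rot: [-3.084, -1.414, -0.057]
contact_force: [0.3, -1.2, -1.7]
width: 0.41
[-0.18213288 -0.83620955  2.02043142  0.33819908  0.57182293  1.26348655]
turn [-0.009  -0.0856  0.0004] shift [-0.0501  0.0166 -0.0755] tcp [610.1 -16.6 475.5] rpy [-3.084 -1.414 -0.057] F [ 0.3 -1.2 -1.7] j [-0.18 -0.84  2.02  0.34  0.57  1.26] t 15.5
tool x up comp 0.9877485555991115 tilt 0.15669424219624598
```

View pics/k_scene.png

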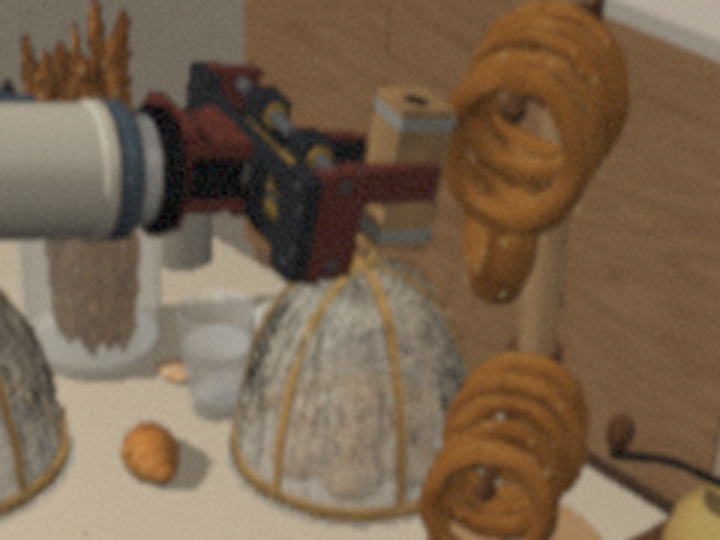

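View pics/k_top.png

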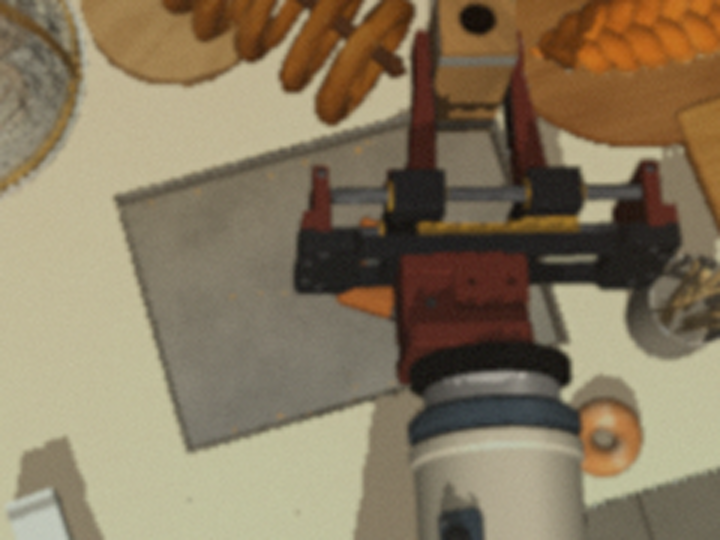

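The pictures show the handle upright in the fingers, with the end that went onto the spigot on top. It touches nothing. I'll let it settle, then hand in.

```bash
python3 -m handwheel '0 0 0 0 0 0 1;0 0 0 0 0 0 1;0 0 0 0 0 0 1;0 0 0 0 0 0 1'; python3 -c "
from bench import robot
s=robot.get_state();print(s['qd'].round(3),s['contact_force'])
robot.sign_off()"
```

```text
time: 16.0
tcp_pos: [611.1, -15.4, 465.8]
ee_rot: [-3.081, -1.401, -0.058]
contact_force: [0.2, 0.0, -0.5]
width: 0.409
[ 0.003  0.003  0.008 -0.002  0.002  0.003] [ 0.2376342   0.03351083 -0.5216827 ]
the job is handed in; nothing more can be done
```

The job is handed in at 16 s of the 61 s. The handle is held upright, with the end that went onto the spigot on top. No verdict is reported, so whether the run passed isn't confirmed.

- **First end:** I picked up the beech bar, not the white one, and tried one end on the spigot. It stopped after about 1–3 mm; the wrist force in the last push was about 25 N.
- **Second end:** After turning end for end, it slid on about 24–25 mm with no noticeable force. I held it there 0.3 s, then drew it straight off. I did not push on to the bottom of the socket.
- **Last checks:**
  - The gripper tool point is about 466 mm above the counter.
  - The bar leans about 0.17 rad from vertical, within the 0.30 allowed.
  - The gripper opening matches the 36 mm bar, at 35 N grip.
  - The joints are almost still.
  - In the last pictures the handle touches nothing. I did not measure the croissant, tin and cookie again, but the arm kept clear of them and the wrist force showed no contact.
- **Disagreements:**
  - Two views put the spigot tip at about 91.6 mm against the given 88; I used 88.
  - The handle sat about 2 mm off centre in the grip.
  - While holding still, the arm sagged about 10 mm over the last 0.5 s, about 20 mm/s on average, with the joints near still at hand-in. The limit is 30 mm/s.
  - Joint 2 came close to its lower limit of -0.86: -0.856 at worst, -0.836 at the last reading.

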